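# Check in the returned film gear

### The job

Sort the returned bits on the cart: both film cartons go into the sloped chute, resting at its low end with one against the yellow stop and the other right behind it; both lens caps go flat on the floor of the green tray, side by side; and the camera battery goes flat in the open drawer, the way up it lies now. Only when all five are away, push the drawer fully shut. Leave the black film back where it lies.

Things in the scene. Friction and masses are not known exactly. Their poses are not given: they have to be found in the camera images.
- film_yellow: Yellow film carton with a white band, a block 36 (x) x 56 (y) x 36 (z) mm, about 45 g; origin at its centre (18 mm above the table at the start); starts lying flat.
- film_green: Green film carton with a white band, same size as the yellow one: 36 (x) x 56 (y) x 36 (z) mm, about 45 g; origin at its centre.
- cap_large: Large black lens cap with a grey ring on top, a flat disc 52 mm in diameter and 12 mm thick, about 30 g; origin at the centre of its underside, z up.
- cap_small: Small red lens cap with a grey ring on top, a flat disc 42 mm in diameter and 12 mm thick, about 30 g; origin at the centre of its underside, z up.
- battery: Dark grey camera battery with an orange band, a block 38 (x) x 56 (y) x 22 (z) mm, about 90 g; origin at the centre of its underside, z up.
- chute: Fixed slippery metal film chute, grey sides, yellow stop at its low end. Origin on the table under the lane's middle; x points uphill, y across. Lane 84 mm wide, rising at 24 degrees: floor 16 mm above the table at x = -60 mm (the stop), 65 mm at x = +50, 92 mm at x = +110 (open top end). Walls and stop 22 mm above it. A carton released on it slides down to the stop or the carton before it.
- cap_tray: Fixed green tray with a grey lining for lens caps, 200 (x) x 140 (y) mm outside, walls 4 mm thick and 14 mm high, floor 5 mm above the table; origin on the table under its centre.
- drawer (a joint): Opening of the small drawer in m: 0 shut, 0.10 to 0.13 at the start. About 1.5 N of friction; it stays where it is left. Its blue housing is fixed, 160 mm wide and 62 mm high; in the frame of point drawer_in it covers all beyond x = (opening - 0.055 m).
- drawer_in (a point): Point on the drawer floor (10 mm above the table), mid-width, 55 mm behind the inner face of the front; moves with the drawer. z up; x points the way the drawer is pushed shut. Drawer 138 mm wide inside, walls 30 mm above its floor; blue front 12 mm thick, top 46 mm above its floor. Round brass pull, 26 mm across, on the middle of the front: its end is at x = -95 mm, y = 0, its axis at z = +24 mm.
- film_back: Black film back with a bright rim on top, a block 85 (x) x 52 (y) x 43 (z) mm, about 320 g, lying between two of the fixtures; origin at the centre of its underside. To be left alone.
Mind the look-alikes: they are no part of the job. Of the things that look like the film_yellow, the middle-sized one is meant. Leave any white look-alike of the battery alone.

How it is judged (in metres and radians):
On the way, in this order (a step that is already met when the one before it is completed fails the run):
1. all five things lie in their places, the drawer still open (y of film_yellow in the frame of chute between -0.04 and 0.04 m and z of film_yellow in the frame of chute between 0.026 and 0.068 m and x of film_yellow in the frame of chute between -0.07 and 0.018 m and y of film_green in the frame of chute between -0.04 and 0.04 m and z of film_green in the frame of chute between 0.026 and 0.068 m and x of film_green in the frame of chute between -0.07 and 0.018 m and x of any of film_yellow, film_green in the frame of chute below -0.03 m and x of cap_large in the frame of cap_tray between -0.08 and 0.08 m and y of cap_large in the frame of cap_tray between -0.052 and 0.052 m and z of cap_large in the frame of cap_tray between 0 and 0.009 m and angle between each of cap_large, cap_small's own z axis and vertical below 0.15 rad and x of cap_small in the frame of cap_tray between -0.08 and 0.08 m and y of cap_small in the frame of cap_tray between -0.052 and 0.052 m and z of cap_small in the frame of cap_tray between 0 and 0.009 m and x of battery in the frame of drawer_in between -0.035 and 0.07 m and y of battery in the frame of drawer_in between -0.055 and 0.055 m and z of battery in the frame of drawer_in between -0.005 and 0.01 m and angle between battery's own z axis and vertical below 0.2 rad and linear speed of each of film_yellow, film_green, cap_large, cap_small, battery below 0.02 m/s and value of joint drawer above 0.05 m), for 0.2 s.
2. the drawer is pushed shut (value of joint drawer below 0.006 m), for 0.2 s.
At the end, for the whole second after the job is handed in: Cartons on the lane floor, not stacked, one centre within 30 mm of the stop, the other within 78 mm; caps flat (0.15 rad) on the tray floor, fully inside; battery flat (0.2 rad), z up, on the drawer floor; drawer shut within 6 mm; film back unmoved (25 mm); all at rest (y of film_yellow in the frame of chute between -0.04 and 0.04 m and z of film_yellow in the frame of chute between 0.026 and 0.068 m and x of film_yellow in the frame of chute between -0.07 and 0.018 m and y of film_green in the frame of chute between -0.04 and 0.04 m and z of film_green in the frame of chute between 0.026 and 0.068 m and x of film_green in the frame of chute between -0.07 and 0.018 m and x of any of film_yellow, film_green in the frame of chute below -0.03 m and x of cap_large in the frame of cap_tray between -0.08 and 0.08 m and y of cap_large in the frame of cap_tray between -0.052 and 0.052 m and z of cap_large in the frame of cap_tray between 0 and 0.009 m and angle between each of cap_large, cap_small's own z axis and vertical below 0.15 rad and x of cap_small in the frame of cap_tray between -0.08 and 0.08 m and y of cap_small in the frame of cap_tray between -0.052 and 0.052 m and z of cap_small in the frame of cap_tray between 0 and 0.009 m and x of battery in the frame of drawer_in between -0.035 and 0.07 m and y of battery in the frame of drawer_in between -0.055 and 0.055 m and z of battery in the frame of drawer_in between -0.005 and 0.01 m and angle between battery's own z axis and vertical below 0.2 rad and linear speed of each of film_yellow, film_green, cap_large, cap_small, battery below 0.02 m/s and value of joint drawer below 0.006 m); the robot touches nothing.
It fails at once if the film back is moved more than 25 mm (distance of film_back from where it was at the start of the episode above 0.025 m).
It also fails if it takes over 141 s, if anything falls off the work surface, if the arm or the gripper's body presses on something with over 40 N, if the wrist force passes 120 N, or if a joint passes its speed limit or range.

### The arm

A 7-joint arm with a two-finger parallel gripper is mounted at the origin on the work surface. World frame = base frame: x ahead of the robot, y to its left, z up, the work surface at z = 0. Lengths are in m, angles in degrees, forces in N, time in s.
With the tool pointing down it reaches from about 0.4 to 0.925 m from the base axis. Payload 4.1 kg.
Tool frame: the origin (TCP) lies at the very end of the fingers, on their centre line; the grasp point (between the pads) lies ctrl.pinch_z behind it (ctrl.pinch_z is the distance from the TCP to the grasp point, in m); z points along the fingers, y is the line along which they close (so a half turn about z gives the same grasp; the last joint's range is limited). The gripper opens to 85 mm and grips with 20 to 120 N. Pads are 22 mm wide; open, the fingers measure 114 mm over their backs; the gripper's body (76 mm by 85 mm) begins 54 mm behind the grasp point. The pads swing forward as they close: fully open they stand 13 mm farther back than shut.
Start: joints at [66.177, 22.827, 2.584, 88.041, -1.071, 69.15, -2.905], TCP at [0.203, -0.618, 0.231] pointing down, gripper open.
Joint ranges: [-161.44, 161.44], [-28.35, 127.94], [-78.24, 83.42], [0, 140.83], [-78.03, 258.03], [13.02, 114.36], [-168.23, 168.23]. Speed limits (degrees/s): [147.25, 147.25, 180, 180, 180, 180, 180].

### API

Orientations are given as [roll, pitch, yaw] about the fixed x, y, z axes, in that order (R = Rz(yaw) Ry(pitch) Rx(roll)).
In Python, from plant import ctrl, viewer, order gives the robot as it stands.
- The arm moves only by the tool servo_tool, never from a script. Its argument "increments" is a list of rows, each a list of 7 numbers: the turn, a rotation vector about the tool's x, y, z in degrees, then the shift along the tool's x, y, z in cm, then the opening, from 0 (shut) to 1 (fully open). A call has 1 to 12 rows; each row is the pose to reach, as a shift and turn from the pose commanded when the call began, along the tool's axes at that moment; what a row does not reach only later rows make up. A row lasts 1/10 s, in which the tool goes at most 50 mm and 8.59 degrees, less where a joint would pass 70% of its speed; a pose out of reach is approached as far as the arm can. A call with a gripper value outside its range is refused whole. The fingers move at their own pace and stop on an object; "force" is the grip in N (left out, the last holds). Time passes only in rows, so rows that repeat a pose let the fingers close. It gives the time, the measured TCP pose, the force, the opening and the grip force at its end, in the units of the state.
- ctrl.observe(): the state, without advancing time (a new reading comes with each control period).
- viewer.grab_frame(name): name is "scene" or "top" or "wrist"; returns a dict with "frame" (420x560x3 uint8, red, green, blue), "range_z" (420x560 float32, m along the optical axis (not along the pixel's ray), 0 where there is no reading), "fx", "fy", "cx", "cy" (pixels), "extrinsics" (4x4, takes a point from world to camera coordinates); the wrist camera has in their place "hand_eye" (4x4, takes a point from camera to tool coordinates, whose origin is the TCP and whose axes are the flange's). Camera axes: x right, y down, z forward; pixel columns grow to the right and rows downward; lengths in m; the calibration is good to about 2 mm. A picture is of the moment at which its call begins: read the wrist's pose just before it.
- order.sign_off(): hands the job in; it is judged then, once.
The state is a dict: "time": time; "q": joint angles; "joint_velocities": joint speeds; "tau": joint torques, N m; "position": TCP position; "tool_rot": TCP orientation; "force": force on the tool from outside, world axes, zero at the start; "torque": the same for the moment, N m; "gripper_width": opening from 0.0 (shut) to 1.0 (fully open); "grasp_force": force on a finger pad.
Only numpy, scipy, OpenCV 4.12 (cv2) and the standard library are available. Lean on these libraries where they do the work, as an engineer would, in place of code of your own. Each camera call takes 0.05 s, during which the arm holds its last target. There are 200 camera calls.

## Working session

There is one attempt and no reset: what is moved stays moved. The work goes in short steps, Python scripts to look and compute and a tool call to move; the robot and the scene stay as the last step left them, time stands still between calls to the robot, and variables do not carry over. Pictures are saved under pics/ and viewed, at most 14 in all, crops included, and the job is handed in when it is done.

Besides the shell and the picture viewer there is one more tool, called after "Emit:" as a command line: name --pt "numbers of a row" for each row, then --argument value for the rest. servo_tool: Moves the arm, as the interface text tells. Its arguments: {"type":"object","properties":{"increments":{"type":"array"},"force":{"type":"number"}},"required":["increments"]}

```bash
ls; mkdir -p pics; cat > h.py <<'E'
import numpy as np, cv2
from plant import ctrl, viewer, order
def save(n,img): cv2.imwrite('pics/'+n+'.png',img[:,:,::-1])
E
python3 - <<'E'
from h import *
s=ctrl.observe(); print(s, ctrl.pinch_z)
for n in ['scene','top']:
    f=viewer.grab_frame(n); save(n+'0',f['frame']); np.savez(n+'0.npz',**f)
    print(n,f['fx'],f['fy'],f['cx'],f['cy'],f['extrinsics'].round(4).tolist())
E
```

```text
pics
{'time': 0.0, 'q': array([66.17603495, 22.87155424,  2.5797452 , 88.11295832, -1.07132474,
       69.15046937, -2.90376335]), 'joint_velocities': array([-0.08108313, -0.06652737,  0.02004615,  0.01558947,  0.1185809 ,
        0.02794963, -0.00034359]), 'tau': array([-1.17056513e-05, -4.75117671e+01,  1.36474047e+00, -2.54224563e+01,
        1.16485413e-02,  9.47917812e-03, -7.60972341e-06]), 'position': array([ 0.20232725, -0.61704898,  0.23027685]), 'tool_rot': array([-1.79889416e+02,  7.55911556e-03,  1.81597673e+01]), 'force': array([-0.57553907,  0.73572237, -0.46787266]), 'torque': array([ 0.00124766, -0.0181683 ,  0.02311424]), 'grasp_force': 0.0, 'gripper_width': 0.9996797886226159} 0.0187
scene 457.64152242955 457.64152242955 285.0860595455342 214.97175670426725 [[0.8884, 0.4587, -0.0151, -0.4645], [0.3157, -0.6346, -0.7055, -0.1004], [-0.3332, 0.622, -0.7086, 1.1802], [0.0, 0.0, 0.0, 1.0]]
top 509.8499866974026 509.8499866974026 272.90548245362197 218.33595143258665 [[0.0099, -0.9999, 0.0054, 0.0345], [-0.9768, -0.0108, -0.2139, 0.5236], [0.2139, -0.0031, -0.9768, 1.1042], [0.0, 0.0, 0.0, 1.0]]
```

View pics/top0.png

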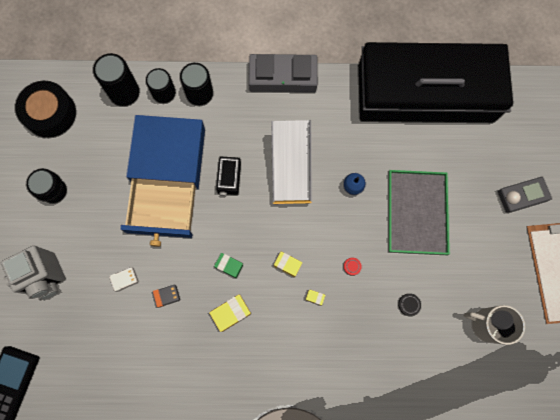

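View pics/scene0.png

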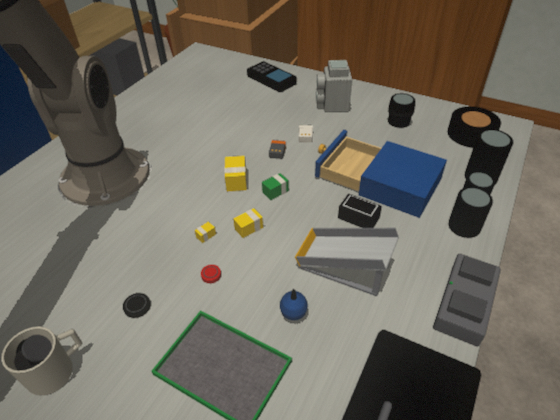

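The top view shows these yellow cartons: large at (230,313), middle at (288,264) and small at (315,297). The middle-sized one at (288,264) is film_yellow. Battery candidates are dark grey with an orange band at (166,296), which is the one meant, and white at (124,279), to be left alone. The green carton is at (228,265), the red cap at (352,267), the black cap at (409,304), the film back at (228,175), the chute at (291,162) with its stop at the bottom, the tray at (418,212), and the drawer pull at (155,241).

```bash
cat >> h.py <<'E'
def world(f,ext=None):
    """world point per pixel from the depth image"""
    E=np.linalg.inv(f['extrinsics']) if ext is None else ext
    v,u=np.mgrid[0:420,0:560]; z=f['range_z']
    P=np.stack([(u-f['cx'])/f['fx']*z,(v-f['cy'])/f['fy']*z,z],-1)
    return P@E[:3,:3].T+E[:3,3]
def rect(p):
    """centre, sizes, angle of first side of min-area rectangle (mm, deg)"""
    (c,s,a)=cv2.minAreaRect((p[:,:2]*1000).astype(np.float32)); return np.round(c,1),np.round(s,1),round(a,1)
E
python3 - <<'E'
from h import *
f=dict(np.load('top0.npz')); P=world(f); im=f['frame']
g=np.load('scene0.npz');
crop=im[230:345,100:330]; save('crop1',cv2.resize(crop,None,fx=3.4,fy=3.4,interpolation=cv2.INTER_CUBIC))
tab=(np.abs(P[...,2])<0.01)&(f['range_z']>0); print('table z',np.median(P[...,2][tab]))
def obj(name,u,v,r,zlo=0.006,zt=0.004):
    Q=P[v-r:v+r,u-r:u+r].reshape(-1,3); q=Q[(Q[:,2]>zlo)]
    m=np.zeros((420,560),np.uint8); m[v-r:v+r,u-r:u+r]=(P[v-r:v+r,u-r:u+r,2]>zlo)
    n,l,st,ce=cv2.connectedComponentsWithStats(m); k=l[v,u]
    q=P[l==k]; zt_=np.percentile(q[:,2],90); t=q[q[:,2]>zt_-zt]
    print(name,'n',len(q),'ztop',zt_.round(4),*rect(t))
obj('fy',288,264,22); obj('fylarge',230,313,26); obj('fysmall',315,297,16); obj('fg',228,265,22); obj('cs',352,267,16); obj('cl',409,304,18); obj('bat',166,296,20)
obj('fback',228,175,25); obj('blower',354,184,16)
obj('tray',393,212,60,0.008); obj('house',166,140,60,0.055)
for (u,v) in [(291,130),(291,160),(291,195),(291,204),(273,125),(310,125),(275,200),(308,200),(155,241),(155,230),(160,205),(160,185),(130,228),(188,234),(165,218),(418,212)]: print((u,v),P[v,u].round(4))
E
```

```text
table z 0.0001438099400989934
fy n 425 ztop 0.0387 [363.3  33.6] [ 55.6 169. ] 65.3
fylarge n 862 ztop 0.0528 [290.  114.9] [119.2  83.8] 42.9
fysmall n 202 ztop 0.0274 [348.9 -56.9] [37.8 24.5] 71.0
fg n 430 ztop 0.0387 [366.8  94. ] [203.6  49.9] 42.5
cs n 258 ztop 0.0155 [348.  -64.6] [ 39.  258.1] 42.6
cl n 414 ztop 0.0158 [ 318.2 -126.3] [ 47.9 347.4] 6.5
bat n 444 ztop 0.0244 [327.9 175.5] [279.2  53.6] 79.0
fback n 878 ztop 0.0444 [472.7 115.2] [415.9  63.3] 11.2
blower n 395 ztop 0.0569 [ 615.9 -147.5] [32.8 26.1] 87.0
tray n 233520 ztop 0.0598 [615.1  53.8] [1118.1  690. ] 87.8
house n 4374 ztop 0.0643 [511.6 234.6] [572.9 204.5] 19.2
(291, 130) [7.272e-01 3.000e-04 8.230e-02]
(291, 160) [ 0.6638 -0.001   0.0549]
(291, 195) [ 0.5886 -0.0026  0.0195]
(291, 204) [ 0.5701 -0.0032  0.0053]
(273, 125) [0.7377 0.042  0.0856]
(310, 125) [ 0.7303 -0.0419  0.1057]
(275, 200) [0.5761 0.0353 0.0188]
(308, 200) [ 0.5753 -0.0425  0.0251]
(155, 241) [0.4703 0.308  0.0436]
(155, 230) [0.4938 0.3071 0.0536]
(160, 205) [0.563 0.309 0.01 ]
(160, 185) [0.6122 0.3116 0.0108]
(130, 228) [0.4979 0.3641 0.0534]
(188, 234) [0.4854 0.2319 0.054 ]
(165, 218) [0.532  0.2959 0.0072]
(418, 212) [ 0.5538 -0.3067  0.0054]
```

View pics/crop1.png

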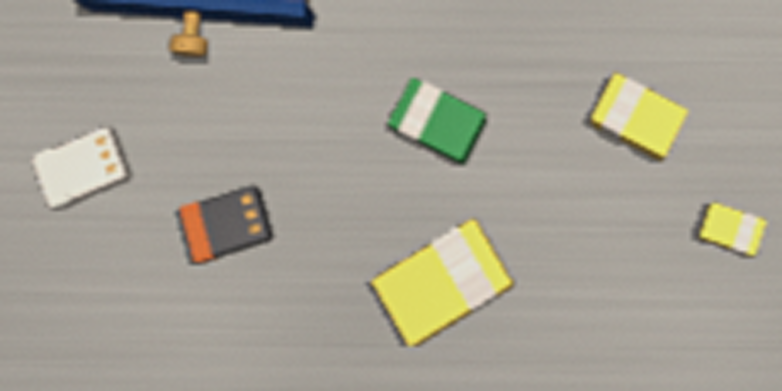

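The crop confirms the middle yellow carton at (640,115) in the crop, between the large one (440,285) and the small one (733,228). It also shows the dark battery with the orange band (225,222), its contacts up. Next come clean colour-mask measurements.

```bash
cat >> h.py <<'E'
def rays(f,uv,z,ext=None):
    """cast pixels onto the world plane at height z"""
    E=np.linalg.inv(f['extrinsics']) if ext is None else ext
    uv=np.asarray(uv,float); d=np.stack([(uv[:,0]-f['cx'])/f['fx'],(uv[:,1]-f['cy'])/f['fy'],np.ones(len(uv))],1)@E[:3,:3].T
    return E[:3,3]+d*((z-E[2,3])/d[:,2])[:,None]
def clean(p,f=3):
    m=np.median(p,0); return p
E
python3 - <<'E'
from h import *
f=dict(np.load('top0.npz')); P=world(f); im=f['frame']
P[f['range_z']==0]=np.nan
def top(name,u,v,r,h,tol=.006,erode=False):
    """pixels of the top face (height h) around u,v -> rays on plane h -> rectangle"""
    m=np.zeros((420,560),np.uint8); m[v-r:v+r,u-r:u+r]=np.abs(P[v-r:v+r,u-r:u+r,2]-h)<tol
    n,l,st,ce=cv2.connectedComponentsWithStats(m,connectivity=4); k=1+np.argmax(st[1:,4])
    vv,uu=np.nonzero(l==k); q=rays(f,np.stack([uu,vv],1),h)
    print(name,'n',len(q),'z',np.median(P[l==k][:,2]).round(4),'mean',(q[:,:2].mean(0)*1000).round(1),*rect(q))
top('fy',288,264,22,.036); top('fg',228,265,22,.036); top('cs',352,267,16,.012,.005); top('cl',409,304,18,.012,.005); top('bat',166,296,20,.022)
top('fylarge',230,313,26,.05); top('fysmall',315,297,16,.025); top('fback',228,175,25,.043); top('white',124,279,20,.022)
top('house',166,150,60,.062); top('front',157,232,40,.056,.004); top('traywall',418,212,50,.014,.004); top('trayfloor',418,212,50,.005,.004)
# chute: floor plane fit
Q=P[118:207,268:316].reshape(-1,3); Q=Q[np.isfinite(Q).all(1)]
s=P[130:195,280:303].reshape(-1,3); s=s[np.isfinite(s).all(1)]
A=np.c_[s[:,:2],np.ones(len(s))]; c=np.linalg.lstsq(A,s[:,2],rcond=None)[0]; r=s[:,2]-A@c
print('plane',c,'slope',np.degrees(np.arctan(np.hypot(*c[:2]))),'yaw',np.degrees(np.arctan2(c[1],c[0])),r.std())
hi=Q[(Q[:,2]-np.c_[Q[:,:2],np.ones(len(Q))]@c>.012)&(Q[:,2]<.13)]; 
print('walls',rect(hi)); L=hi[hi[:,1]>.02];R=hi[hi[:,1]<-.02]; print(len(L),len(R),np.polyfit(L[:,0],L[:,1],1),np.polyfit(R[:,0],R[:,1],1))
hsv=cv2.cvtColor(im,cv2.COLOR_RGB2HSV); m=(hsv[...,0]>15)&(hsv[...,0]<28)&(hsv[...,1]>150); m[:190]=0;m[212:]=0;m[:,:265]=0;m[:,320:]=0
vv,uu=np.nonzero(m); print('stop px',len(uu),uu.min(),uu.max(),vv.min(),vv.max(), rect(P[m]), np.nanmedian(P[m],0))
E
```

```text
fy n 389 z 0.0363 mean [423.1   6.2] [423.2   6.2] [55.  35.9] 63.8
fg n 387 z 0.0358 mean [419.2 141.6] [418.8 141.8] [55.4 36.6] 64.7
cs n 245 z 0.0123 mean [ 421.4 -144.2] [ 420.7 -143.7] [39.6 39.9] 0.6
cl n 394 z 0.0127 mean [ 335.1 -273.1] [ 335.  -273.2] [47.4 50.9] 0.6
bat n 412 z 0.0216 mean [348.9 283.2] [349.2 283.2] [38.9 56. ] 19.1
fylarge n 812 z 0.0501 mean [311.3 134.2] [311.5 134.3] [50.5 77.6] 31.7
fysmall n 189 z 0.0253 mean [348.8 -56.9] [349.  -56.6] [38.4 25.2] 70.9
fback n 709 z 0.0415 mean [632.6 147.4] [632.2 147.6] [51.4 84.9] 86.4
white n 414 z 0.0214 mean [385.7 381.6] [385.7 381.5] [38.4 56.5] 23.0
house n 4312 z 0.0614 mean [686.3 295.8] [687.3 295.5] [161.1 156.2] 86.3
front n 352 z 0.0556 mean [494.3 308.4] [494.2 308.2] [157.7  12.7] 86.3
traywall n 222 z 0.0136 mean [ 613.5 -267.2] [ 609.5 -262.4] [ 94.9 195.1] 48.7
trayfloor n 3893 z 0.0049 mean [ 553.7 -306.8] [ 556.  -307.9] [134.2 194.2] 88.7
plane [ 0.44337948  0.01313773 -0.2401086 ] slope 23.920833144703224 yaw 1.697228235731579 0.0025278290820840836
walls (array([6.511e+02, 2.000e-01]), array([174.1,  89.3]), 1.7)
135 166 [ 0.07654246 -0.0078568 ] [-0.01588342 -0.03111562]
stop px 84 274 310 200 203 (array([569.4,  -4.2]), array([ 8.9, 84.1]), 2.1) [0.56791221 0.00147591 0.03421976]
```

```bash
cat > plan.py <<'E'
# usage: plan.py "x y z yaw [tilt]" ...   (mm, deg) -> rows (turn deg, shift cm) from the present pose
import sys, numpy as np
from scipy.spatial.transform import Rotation as R
from plant import ctrl
s=ctrl.observe(); p=np.array(s['position'])*1000; R0=R.from_euler('xyz',s['tool_rot'],degrees=True)
print('now',p.round(1),np.round(s['tool_rot'],1),'w',round(s['gripper_width'],3),'F',np.round(s['force'],1),'t',s['time'],'q',np.round(s['q'],0))
a,b=p,R0
for w in sys.argv[1:]:
    v=[float(k) for k in w.split()]+[0]; x,y,z,yaw,tilt=v[:5]
    Rt=R.from_euler('ZYZ',[1.7,-tilt,yaw-1.7],degrees=True)*R.from_euler('x',180,degrees=True)
    t=np.array([x,y,z])
    print((R0.inv()*Rt).as_rotvec(degrees=True).round(1),R0.inv().apply(t-p).round(1)/10,'rows',round(np.linalg.norm(t-a)/50,1),round(np.degrees((b.inv()*Rt).magnitude())/8.59,1))
    a,b=t,Rt
E
python3 plan.py "335 -273 100 0" "335 -273 2 0"
```

```text
now [ 202.3 -617.1  230.4] [-179.9    0.    18.2] w 0.998 F [0.3 0.3 0.1] t 0.1 q [66. 23.  3. 88. -1. 69. -3.]
[-0.1  0.  18.2] [ 23.33 -28.54  13.08] rows 7.8 2.1
[-0.1  0.  18.2] [ 23.33 -28.52  22.88] rows 2.0 0.0
```

Emit:
servo_tool --pt "0 0 18 23.3 -28.5 13 0.85" --pt "0 0 18 23.3 -28.5 13 0.85" --pt "0 0 18 23.3 -28.5 13 0.85" --pt "0 0 18 23.3 -28.5 13 0.85" --pt "0 0 18 23.3 -28.5 13 0.85" --pt "0 0 18 23.3 -28.5 13 0.85" --pt "0 0 18 23.3 -28.5 13 0.85" --pt "0 0 18 23.3 -28.5 13 0.85" --pt "0 0 18 23.3 -28.5 13 0.85" --pt "0 0 18 23.3 -28.5 13 0.85" --pt "0 0 18 23.3 -28.5 13 0.85" --pt "0 0 18 23.3 -28.5 13 0.85" --force 30

```text
time: 1.3
position: [0.3349, -0.2759, 0.1017]
tool_rot: [179.9, -0.0, -0.0]
force: [0.0, -0.6, 0.4]
gripper_width: 0.852
grasp_force: 0.0
```

```bash
python3 plan.py "335 -273 2 0"; python3 - <<'E'
from h import *
f=viewer.grab_frame('wrist'); save('wrist1',f['frame']); print(f['hand_eye'].round(4).tolist(),f['fx'],f['cx'],f['cy'])
E
```

```text
now [ 334.9 -275.9  101.7] [179.9  -0.   -0. ] w 0.852 F [ 0.  -0.6  0.4] t 1.3 q [ 39.  10.  -5. 124.   1.  46. -58.]
[ 0.1 -0.  -0. ] [ 0.   -0.3   9.97] rows 2.0 0.0
[[-0.0001, -0.9464, -0.3229, 0.0833], [1.0, 0.0, -0.0005, 0.001], [0.0005, -0.3229, 0.9464, -0.144], [0.0, 0.0, 0.0, 1.0]] 292.20632658057366 282.2626290226498 213.03980824465418
```

View pics/wrist1.png

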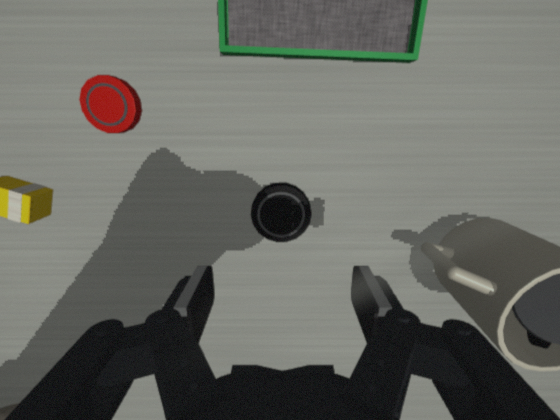

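Emit:
servo_tool --pt "0 0 0 0 -0.3 6 0.85" --pt "0 0 0 0 -0.3 9 0.85" --pt "0 0 0 0 -0.3 10 0.85" --pt "0 0 0 0 -0.3 10 0.85" --pt "0 0 0 0 -0.3 10 0.3" --pt "0 0 0 0 -0.3 10 0.3" --pt "0 0 0 0 -0.3 10 0.3" --pt "0 0 0 0 -0.3 10 0.3" --pt "0 0 0 0 -0.3 10 0.3" --pt "0 0 0 0 -0.3 10 0.3" --pt "0 0 0 0 -0.3 10 0.3" --pt "0 0 0 0 -0.3 6 0.3"

```text
time: 2.55
position: [0.3328, -0.2696, 0.0396]
tool_rot: [-179.8, 0.3, 0.2]
force: [1.4, -0.2, 0.1]
gripper_width: 0.586
grasp_force: 31.5
```

```bash
python3 plan.py "335 -273 120 0" "511 -307 120 -1.3" "511 -307 8 -1.3"
```

```text
now [ 332.8 -269.6   39.6] [-179.8    0.3    0.2] w 0.586 F [ 1.4 -0.2  0.1] t 2.55 q [ 38.  16.  -5. 127.   2.  37. -59.]
[-0.2  0.3  0.2] [ 0.17  0.3  -8.04] rows 1.6 0.1
[-0.2  0.3  1.5] [17.76  3.75 -8.16] rows 3.6 0.2
[-0.2  0.3  1.5] [17.83  3.8   3.04] rows 2.2 0.0
```

Emit:
servo_tool --pt "0 0 0 0 0 -5 0.3" --pt "0 0 0 2 0.5 -8 0.3" --pt "0 0 1.5 17.8 3.8 -8 0.3" --pt "0 0 1.5 17.8 3.8 -8 0.3" --pt "0 0 1.5 17.8 3.8 -8 0.3" --pt "0 0 1.5 17.8 3.8 -8 0.3" --pt "0 0 1.5 17.8 3.8 -8 0.3" --pt "0 0 1.5 17.8 3.8 -5 0.3" --pt "0 0 1.5 17.8 3.8 -2 0.3" --pt "0 0 1.5 17.8 3.8 -2 0.3" --pt "0 0 1.5 17.8 3.8 -2 0.3"

```text
time: 3.65
position: [0.5116, -0.3089, 0.0618]
tool_rot: [180.0, 0.1, -1.4]
force: [0.2, -0.6, 1.3]
gripper_width: 0.585
grasp_force: 31.5
```

```bash
python3 plan.py "511 -307 8 -1.3" "511 -307 110 -1.3" "421 -144 110 0"
```

```text
now [ 511.6 -308.9   61.8] [ 1.8e+02  1.0e-01 -1.4e+00] w 0.585 F [ 0.2 -0.6  1.3] t 3.65 q [ 32.  28.  -7. 104.   4.  48. -68.]
[ 0.   0.1 -0.1] [-0.06 -0.19  5.38] rows 1.1 0.0
[ 0.   0.1 -0.1] [-0.07 -0.19 -4.82] rows 2.0 0.0
[-0.   0.1 -1.4] [ -9.47 -16.27  -4.8 ] rows 3.7 0.2
```

Emit:
servo_tool --pt "0 0 0 0 -0.2 4 0.3" --pt "0 0 0 0 -0.2 5.3 0.3" --pt "0 0 0 0 -0.2 5.3 0.3" --pt "0 0 0 0 -0.2 5.3 0.3" --pt "0 0 0 0 -0.2 5.3 0.8" --pt "0 0 0 0 -0.2 5.3 0.8" --pt "0 0 0 0 -0.2 5.3 0.8" --pt "0 0 0 0 -0.2 2 0.8" --pt "0 0 0 0 -0.2 -4.8 0.8" --pt "0 0 0 0 -0.2 -4.8 0.8"

```text
time: 4.65
position: [0.516, -0.3082, 0.1144]
tool_rot: [179.8, -0.4, -1.4]
force: [1.1, -0.9, 0.2]
gripper_width: 0.801
grasp_force: 0.0
```

Emit:
servo_tool --pt "0 0 -1.5 -9.4 -16.1 1 0.8" --pt "0 0 -1.5 -9.4 -16.1 1 0.8" --pt "0 0 -1.5 -9.4 -16.1 1 0.8" --pt "0 0 -1.5 -9.4 -16.1 1 0.8" --pt "0 0 -1.5 -9.4 -16.1 1 0.8" --pt "0 0 -1.5 -9.4 -16.1 1 0.8" --pt "0 0 -1.5 -9.4 -16.1 1 0.8"

```text
time: 5.35
position: [0.4241, -0.1448, 0.0999]
tool_rot: [179.9, -0.1, 0.1]
force: [-0.1, 0.3, 0.7]
gripper_width: 0.798
grasp_force: 0.0
```

```bash
python3 plan.py "421 -144 2 0"; python3 - <<'E'
from h import *
f=viewer.grab_frame('top'); save('top1',cv2.resize(f['frame'][150:340,260:480],None,fx=2.5,fy=2.5))
E
```

```text
now [ 424.1 -144.8   99.9] [ 1.799e+02 -1.000e-01  1.000e-01] w 0.798 F [-0.1  0.3  0.7] t 5.35 q [ 23.  12. -11. 122.   3.  46. -80.]
[ 0.1 -0.1  0.1] [-0.33 -0.09  9.79] rows 2.0 0.0
```

View pics/top1.png

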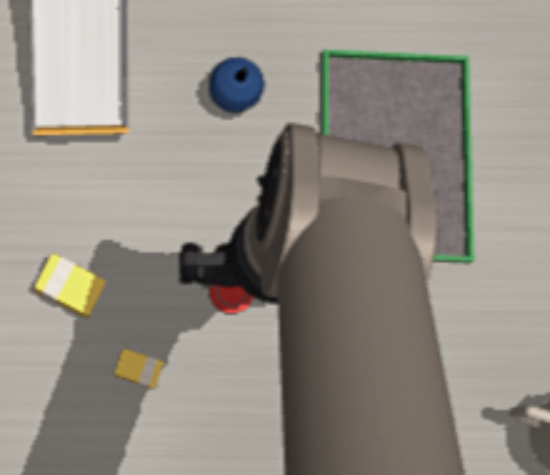

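The arm hides the large cap in the tray (its corner at (470,260) is visible). I'll check it after the next placing.

Emit:
servo_tool --pt "0 0 0 -0.3 -0.1 5 0.8" --pt "0 0 0 -0.3 -0.1 9 0.8" --pt "0 0 0 -0.3 -0.1 9.8 0.8" --pt "0 0 0 -0.3 -0.1 9.8 0.8" --pt "0 0 0 -0.3 -0.1 9.8 0.2" --pt "0 0 0 -0.3 -0.1 9.8 0.2" --pt "0 0 0 -0.3 -0.1 9.8 0.2" --pt "0 0 0 -0.3 -0.1 9.8 0.2" --pt "0 0 0 -0.3 -0.1 9.8 0.2" --pt "0 0 0 -0.3 -0.1 9.8 0.2" --pt "0 0 0 -0.3 -0.1 9.8 0.2" --pt "0 0 0 -0.3 -0.1 -2 0.2"

```text
time: 6.6
position: [0.4158, -0.1414, 0.0478]
tool_rot: [-179.8, 0.7, 0.2]
force: [-0.8, 0.3, 0.7]
gripper_width: 0.472
grasp_force: 30.6
```

```bash
python3 plan.py "600 -309 120 -1.3"
```

```text
now [ 415.8 -141.4   47.8] [-179.8    0.7    0.2] w 0.472 F [-0.8  0.3  0.7] t 6.6 q [ 23.  16. -11. 125.   5.  40. -81.]
[-0.2  0.7  1.5] [18.28 16.78 -7.49] rows 5.2 0.2
```

Emit:
servo_tool --pt "0 0 0 0.5 0 -5 0.2" --pt "0 0 1.5 18 17 -7.5 0.2" --pt "0 0 1.5 18 17 -7.5 0.2" --pt "0 0 1.5 18 17 -7.5 0.2" --pt "0 0 1.5 18 17 -7.5 0.2" --pt "0 0 1.5 18 17 -7.5 0.2" --pt "0 0 1.5 18 17 -7.5 0.2" --pt "0 0 1.5 18 17 -7.5 0.2" --pt "0 0 1.5 18 17 -4 0.2" --pt "0 0 1.5 18 17 -2 0.2" --pt "0 0 1.5 18 17 -2 0.2" --pt "0 0 1.5 18 17 -2 0.2"

```text
time: 7.8
position: [0.6001, -0.3111, 0.0721]
tool_rot: [-180.0, 0.0, -1.3]
force: [0.0, 0.1, 0.1]
gripper_width: 0.471
grasp_force: 30.7
```

```bash
python3 plan.py "600 -309 8 -1.3" "600 -309 110 -1.3" "423 6 110 63.8"
```

```text
now [ 600.1 -311.1   72.1] [-180.     0.    -1.3] w 0.471 F [0.  0.1 0.1] t 7.8 q [ 29.  34.  -8.  92.   5.  54. -71.]
[-0.  0.  0.] [-0.02 -0.21  6.41] rows 1.3 0.0
[-0.  0.  0.] [-0.02 -0.22 -3.79] rows 2.0 0.0
[ -0.   -0.  -65.1] [-18.42 -31.31  -3.78] rows 7.2 7.6
```

Emit:
servo_tool --pt "0 0 0 0 -0.2 5 0.2" --pt "0 0 0 0 -0.2 6.4 0.2" --pt "0 0 0 0 -0.2 6.4 0.2" --pt "0 0 0 0 -0.2 6.4 0.2" --pt "0 0 0 0 -0.2 6.4 0.7" --pt "0 0 0 0 -0.2 6.4 0.7" --pt "0 0 0 0 -0.2 6.4 0.7" --pt "0 0 0 0 -0.2 3 0.7" --pt "0 0 0 0 -0.2 -4 0.7" --pt "0 0 0 0 -0.2 -4 0.7"

```text
time: 8.8
position: [0.6032, -0.3114, 0.1166]
tool_rot: [179.8, -0.4, -1.4]
force: [1.1, -1.1, 0.6]
gripper_width: 0.695
grasp_force: 0.0
```

Emit:
servo_tool --pt "0 0 -65 -18.4 -31 0 0.7" --pt "0 0 -65 -18.4 -31 0 0.7" --pt "0 0 -65 -18.4 -31 0 0.7" --pt "0 0 -65 -18.4 -31 0 0.7" --pt "0 0 -65 -18.4 -31 0 0.7" --pt "0 0 -65 -18.4 -31 0 0.7" --pt "0 0 -65 -18.4 -31 0 0.7" --pt "0 0 -65 -18.4 -31 0 0.7" --pt "0 0 -65 -18.4 -31 0 0.7" --pt "0 0 -65 -18.4 -31 0 0.7" --pt "0 0 -65 -18.4 -31 0 0.7" --pt "0 0 -65 -18.4 -31 0 0.7"

```text
time: 10.0
position: [0.4246, 0.0029, 0.1113]
tool_rot: [180.0, -0.0, 63.5]
force: [-0.3, 0.4, 0.3]
gripper_width: 0.701
grasp_force: 0.0
```

```bash
python3 plan.py "423 6 3 63.8"; python3 - <<'E'
from h import *
f=viewer.grab_frame('top'); w=viewer.grab_frame('wrist')
save('chk1',np.hstack([cv2.resize(f['frame'][150:340,360:480],(360,570)),cv2.resize(w['frame'],(430,322)).copy() if 0 else np.vstack([cv2.resize(w['frame'],(430,322)),np.zeros((248,430,3),np.uint8)])]))
E
```

```text
now [424.6   2.9 111.3] [180.   -0.   63.5] w 0.701 F [-0.3  0.4  0.3] t 10.0 q [ 21.   9. -29. 124.   6.  48. -39.]
[ 0.  -0.  -0.3] [ 0.2  -0.28 10.83] rows 2.2 0.0
```

View pics/chk1.png

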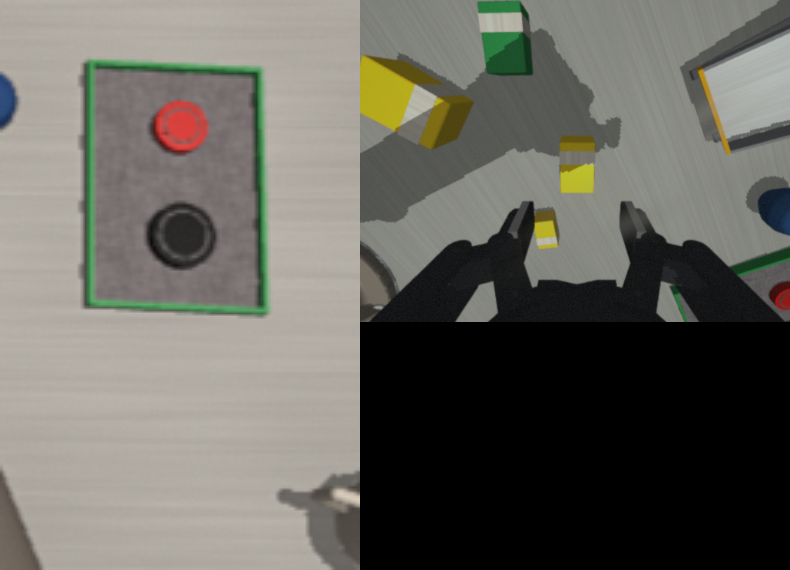

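Both caps lie flat in the tray (red at (181,126), black at (181,235)). The middle yellow carton is centred between the fingers.

Emit:
servo_tool --pt "0 0 0 0.2 -0.3 5 0.7" --pt "0 0 0 0.2 -0.3 9 0.7" --pt "0 0 0 0.2 -0.3 10.8 0.7" --pt "0 0 0 0.2 -0.3 10.8 0.7" --pt "0 0 0 0.2 -0.3 10.8 0.1" --pt "0 0 0 0.2 -0.3 10.8 0.1" --pt "0 0 0 0.2 -0.3 10.8 0.1" --pt "0 0 0 0.2 -0.3 10.8 0.1" --pt "0 0 0 0.2 -0.3 10.8 0.1" --pt "0 0 0 0.2 -0.3 10.8 0.1" --pt "0 0 0 0.2 -0.3 8 0.1" --pt "0 0 0 0.2 -0.3 -3 0.1"

```text
time: 11.3
position: [0.4191, 0.0071, 0.0801]
tool_rot: [-179.6, 0.1, 63.7]
force: [0.8, -1.0, -0.7]
gripper_width: 0.42
grasp_force: 30.3
```

```bash
python3 - <<'E'
# TCP for carton over chute: origin (638,-1), at chute x, gap g above floor normal, TCP 3 mm above carton bottom
import numpy as np
t=np.radians(24); n=np.array([-np.sin(t),0,np.cos(t)])
for x in (0,10,35):
  for g in (4,70):
    fl=np.array([638+x,-1,42.7+x*np.tan(t)]); c=fl+n*(g+3)-0; 
    print(x,g,(c).round(1))
E
python3 plan.py "560 -3 170 91.7 24" "619 -1 107 91.7 24"
```

```text
0 4 [635.2  -1.   49.1]
0 70 [608.3  -1.  109.4]
10 4 [645.2  -1.   53.5]
10 70 [618.3  -1.  113.8]
35 4 [670.2  -1.   64.7]
35 70 [643.3  -1.  125. ]
now [419.1   7.1  80.1] [-1.796e+02  1.000e-01  6.370e+01] w 0.42 F [ 0.8 -1.  -0.7] t 11.3 q [ 20.  12. -30. 126.   9.  44. -42.]
[-23.9   5.9 -27.6] [ 5.32 13.01 -9.09] rows 3.3 4.3
[-23.9   5.9 -27.6] [ 8.13 18.26 -2.83] rows 1.7 0.0
```

Emit:
servo_tool --pt "-12 3 -14 3 6 -7 0.1" --pt "-23.9 5.9 -27.6 5.3 13 -9 0.1" --pt "-23.9 5.9 -27.6 5.3 13 -9 0.1" --pt "-23.9 5.9 -27.6 5.3 13 -9 0.1" --pt "-23.9 5.9 -27.6 5.3 13 -9 0.1" --pt "-23.9 5.9 -27.6 5.3 13 -9 0.1" --pt "-23.9 5.9 -27.6 7.5 17.5 -3 0.1" --pt "-23.9 5.9 -27.6 7.5 17.5 -3 0.1" --pt "-23.9 5.9 -27.6 7.5 17.5 -3 0.1" --pt "-23.9 5.9 -27.6 7.5 17.5 -3 0.1" --pt "-23.9 5.9 -27.6 7.5 17.5 -3 0.1"

```text
time: 12.4
position: [0.6121, -0.003, 0.1123]
tool_rot: [155.6, 0.1, 91.7]
force: [-0.8, 0.5, -0.8]
gripper_width: 0.416
grasp_force: 30.3
```

```bash
python3 plan.py "635 -1 49 91.7 24" "601 -1 125 91.7 24"; python3 - <<'E'
from h import *
f=viewer.grab_frame('scene'); save('sc2',cv2.resize(f['frame'][180:300,200:420],None,fx=3,fy=3))
E
```

```text
now [612.1  -3.  112.3] [1.556e+02 1.000e-01 9.170e+01] w 0.416 F [-0.8  0.5 -0.8] t 12.4 q [ 20.  17. -28. 120.  25.  23. -25.]
[0.4 0.1 0. ] [ 0.14 -0.53  6.71] rows 1.3 0.1
[0.4 0.1 0. ] [ 0.23 -0.48 -1.62] rows 1.7 0.0
```

View pics/sc2.png

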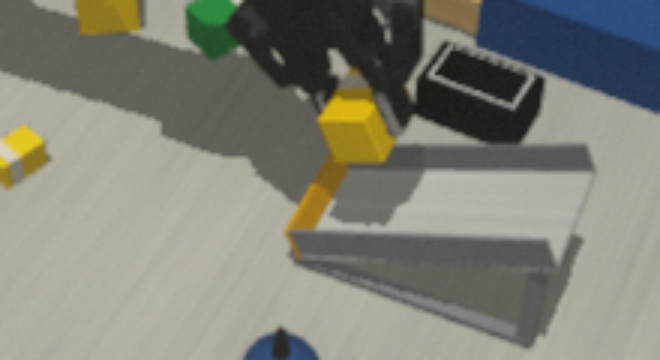

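The yellow carton is held tilted over the lower half of the lane (crop (355,130)), parallel to the floor and clear of the film back (480,90).

Emit:
servo_tool --pt "0.4 0 0 0.1 -0.5 4 0.1" --pt "0.4 0 0 0.1 -0.5 6 0.1" --pt "0.4 0 0 0.1 -0.5 6.7 0.1" --pt "0.4 0 0 0.1 -0.5 6.7 0.1" --pt "0.4 0 0 0.1 -0.5 6.7 0.1"

```text
time: 12.95
position: [0.6358, -0.0016, 0.0497]
tool_rot: [155.9, 0.1, 91.7]
force: [-0.8, -0.1, -0.5]
gripper_width: 0.419
grasp_force: 30.4
```

```bash
python3 plan.py "635 -1 49 91.7 24" "601 -1 125 91.7 24"
```

```text
now [635.8  -1.6  49.7] [1.559e+02 1.000e-01 9.170e+01] w 0.419 F [-0.8 -0.1 -0.5] t 12.95 q [ 13.  24. -20. 119.  34.  17. -34.]
[ 0.1  0.1 -0. ] [ 0.06 -0.1   0.03] rows 0.0 0.0
[ 0.1  0.1 -0. ] [ 0.15 -0.1  -8.29] rows 1.7 0.0
```

Emit:
servo_tool --pt "0 0 0 0 0 0.3 0.6" --pt "0 0 0 0 0 0.3 0.6" --pt "0 0 0 0 0 0.3 0.6" --pt "0 0 0 0 0 0.3 0.6" --pt "0 0 0 0 0 -2 0.6" --pt "0 0 0 0 0 -5 0.6" --pt "0 0 0 0 0 -9 0.6" --pt "0 0 0 0 0 -9 0.6" --pt "0 0 0 0 0 -9 0.6"

```text
time: 13.85
position: [0.5991, -0.0032, 0.1315]
tool_rot: [155.9, 0.1, 91.6]
force: [-0.2, -0.2, -1.1]
gripper_width: 0.598
grasp_force: 0.0
```

```bash
python3 plan.py "500 80 150 64.7" "419 141.5 110 64.7"; python3 - <<'E'
from h import *
f=viewer.grab_frame('scene'); save('sc3',cv2.resize(f['frame'][180:300,200:420],None,fx=3,fy=3))
E
```

```text
now [599.1  -3.2 131.5] [1.559e+02 1.000e-01 9.160e+01] w 0.598 F [-0.2 -0.2 -1.1] t 13.85 q [ 24.  14. -32. 120.  23.  25. -23.]
[23.7 -5.6 26.5] [ 8.59 -8.07 -5.65] rows 2.6 4.2
[23.7 -5.6 26.5] [ 14.98 -16.93  -5.25] rows 2.2 0.0
```

View pics/sc3.png

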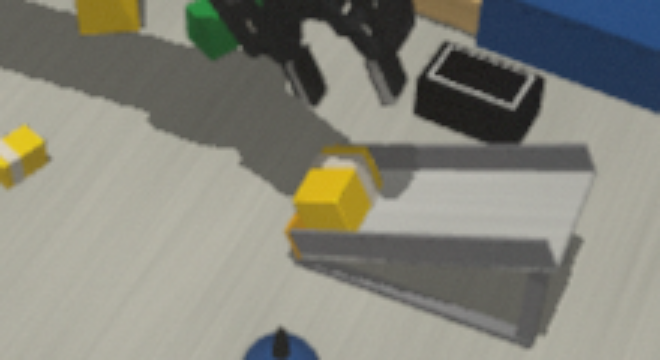

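The yellow carton rests against the stop (crop (335,195)). Next is the green one.

Emit:
servo_tool --pt "12 -3 13 4 -4 -4.5 0.7" --pt "23.7 -5.6 26.5 8.6 -8 -5.6 0.7" --pt "23.7 -5.6 26.5 8.6 -8 -5.6 0.7" --pt "23.7 -5.6 26.5 15 -17 -5.2 0.7" --pt "23.7 -5.6 26.5 15 -17 -5.2 0.7" --pt "23.7 -5.6 26.5 15 -17 -5.2 0.7" --pt "23.7 -5.6 26.5 15 -17 -5.2 0.7" --pt "23.7 -5.6 26.5 15 -17 -5.2 0.7" --pt "23.7 -5.6 26.5 15 -17 -5.2 0.7" --pt "23.7 -5.6 26.5 15 -17 -5.2 0.7"

```text
time: 14.9
position: [0.4192, 0.1414, 0.109]
tool_rot: [-179.9, 0.0, 64.7]
force: [-0.5, -0.1, 0.4]
gripper_width: 0.699
grasp_force: 0.0
```

```bash
python3 plan.py "419 141.7 3 64.7"; python3 - <<'E'
from h import *
w=viewer.grab_frame('wrist'); hsv=cv2.cvtColor(w['frame'],cv2.COLOR_RGB2HSV)
from scipy.spatial.transform import Rotation as R
s=ctrl.observe(); T=np.eye(4); T[:3,:3]=R.from_euler('xyz',s['tool_rot'],degrees=True).as_matrix(); T[:3,3]=s['position']; E=T@w['hand_eye']
P=world(w,E); m=(hsv[...,0]>60)&(hsv[...,0]<85)&(hsv[...,1]>120)&(abs(P[...,2]-.036)<.008); vv,uu=np.nonzero(m); print(len(uu),rect(P[m]))
E
```

```text
now [419.2 141.4 109. ] [-179.9    0.    64.7] w 0.699 F [-0.5 -0.1  0.4] t 14.9 q [  9.  12. -36. 122.  10.  48. -59.]
[-0.1  0.  -0. ] [ 0.02 -0.02 10.6 ] rows 2.1 0.0
2104 (array([421.7, 141.6]), array([55. , 34.5]), 63.7)
```

Emit:
servo_tool --pt "0 0 0 0.1 0 5 0.7" --pt "0 0 0 0.1 0 9 0.7" --pt "0 0 0 0.1 0 10.6 0.7" --pt "0 0 0 0.1 0 10.6 0.7" --pt "0 0 0 0.1 0 10.6 0.1" --pt "0 0 0 0.1 0 10.6 0.1" --pt "0 0 0 0.1 0 10.6 0.1" --pt "0 0 0 0.1 0 10.6 0.1" --pt "0 0 0 0.1 0 10.6 0.1" --pt "0 0 0 0.1 0 10.6 0.1" --pt "0 0 0 0.1 0 7 0.1" --pt "0 0 0 0.1 0 -3 0.1"

```text
time: 16.15
position: [0.416, 0.1423, 0.0881]
tool_rot: [-179.6, 0.3, 64.8]
force: [1.9, -0.2, 0.4]
gripper_width: 0.417
grasp_force: 30.5
```

```bash
python3 plan.py "500 60 170 91.7" "560 -2 190 91.7 24" "643 -1 125 91.7 24"
```

```text
now [416.  142.3  88.1] [-179.6    0.3   64.8] w 0.417 F [ 1.9 -0.2  0.4] t 16.15 q [  9.  15. -37. 123.  12.  46. -61.]
[ -0.5   0.2 -26.9] [-3.91 11.04 -8.25] rows 2.9 3.1
[-24.    5.8 -26.5] [ -6.97  19.09 -10.3 ] rows 1.8 2.8
[-24.    5.8 -26.5] [-3.32 26.61 -3.87] rows 2.1 0.0
```

Emit:
servo_tool --pt "0 0 -8 -1.5 4 -6 0.1" --pt "0 0 -27 -3.9 11 -8.2 0.1" --pt "0 0 -27 -3.9 11 -8.2 0.1" --pt "-24 5.8 -26.5 -7 19 -10.3 0.1" --pt "-24 5.8 -26.5 -7 19 -10.3 0.1" --pt "-24 5.8 -26.5 -7 19 -10.3 0.1" --pt "-24 5.8 -26.5 -7 19 -10.3 0.1" --pt "-24 5.8 -26.5 -3.3 26.6 -3.9 0.1" --pt "-24 5.8 -26.5 -3.3 26.6 -3.9 0.1" --pt "-24 5.8 -26.5 -3.3 26.6 -3.9 0.1" --pt "-24 5.8 -26.5 -3.3 26.6 -3.9 0.1" --pt "-24 5.8 -26.5 -3.3 26.6 -3.9 0.1"

```text
time: 17.35
position: [0.6452, 0.0009, 0.128]
tool_rot: [155.7, -0.0, 91.8]
force: [1.4, 0.3, -0.7]
gripper_width: 0.414
grasp_force: 30.6
```

```bash
python3 plan.py "670 0 65 91.7 24"
```

```text
now [645.2   0.9 128. ] [155.7  -0.   91.8] w 0.414 F [ 1.4  0.3 -0.7] t 17.35 q [ 23.  19. -32. 115.  27.  27. -26.]
[ 0.3 -0.1  0. ] [-0.17 -0.33  6.76] rows 1.4 0.0
```

Emit:
servo_tool --pt "0.3 0 0 -0.2 -0.3 4 0.1" --pt "0.3 0 0 -0.2 -0.3 6 0.1" --pt "0.3 0 0 -0.2 -0.3 6.8 0.1" --pt "0.3 0 0 -0.2 -0.3 6.8 0.1" --pt "0.3 0 0 -0.2 -0.3 7 0.6" --pt "0.3 0 0 -0.2 -0.3 7 0.6" --pt "0.3 0 0 -0.2 -0.3 7 0.6" --pt "0.3 0 0 -0.2 -0.3 5 0.6" --pt "0.3 0 0 -0.2 -0.3 2 0.6" --pt "0.3 0 0 -0.2 -0.3 -3 0.6" --pt "0.3 0 0 -0.2 -0.3 -3 0.6"

```text
time: 18.45
position: [0.6323, -0.0024, 0.1602]
tool_rot: [155.4, 0.0, 91.7]
force: [1.4, 0.4, 0.6]
gripper_width: 0.603
grasp_force: 0.0
```

```bash
python3 plan.py "480 120 170 109" "349 283 110 109"; python3 - <<'E'
from h import *
f=viewer.grab_frame('scene'); save('sc4',cv2.resize(f['frame'][180:300,200:420],None,fx=3,fy=3))
E
```

```text
now [632.3  -2.4 160.2] [155.4   0.   91.7] w 0.603 F [1.4 0.4 0.6] t 18.45 q [ 27.  16. -36. 115.  23.  29. -22.]
[ 24.4   3.8 -17. ] [ 12.69 -13.1   -7.1 ] rows 3.9 3.5
[ 24.4   3.8 -17. ] [ 29.37 -27.06  -6.91] rows 4.4 0.0
```

View pics/sc4.png

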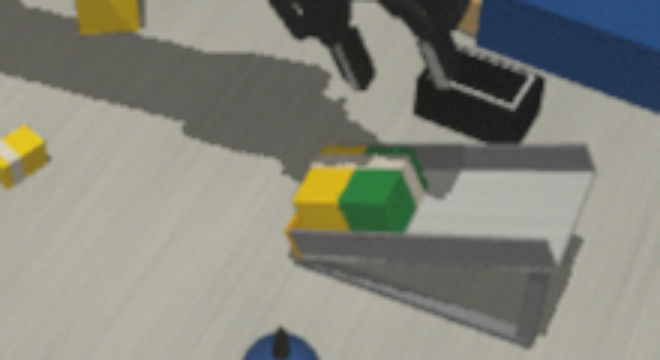

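Both cartons lie in line at the stop (crop (325,200) and (380,200)). Now the battery.

Emit:
servo_tool --pt "8 1 -5 4 -4.5 -4 0.75" --pt "24.4 3.8 -17 12.7 -13 -7 0.75" --pt "24.4 3.8 -17 12.7 -13 -7 0.75" --pt "24.4 3.8 -17 12.7 -13 -7 0.75" --pt "24.4 3.8 -17 29.4 -27 -6.9 0.75" --pt "24.4 3.8 -17 29.4 -27 -6.9 0.75" --pt "24.4 3.8 -17 29.4 -27 -6.9 0.75" --pt "24.4 3.8 -17 29.4 -27 -6.9 0.75" --pt "24.4 3.8 -17 29.4 -27 -6.9 0.75" --pt "24.4 3.8 -17 29.4 -27 -6.9 0.75" --pt "24.4 3.8 -17 29.4 -27 -6.9 0.75" --pt "24.4 3.8 -17 29.4 -27 -6.9 0.75"

```text
time: 19.7
position: [0.3479, 0.282, 0.1066]
tool_rot: [-179.5, -0.3, 108.8]
force: [-0.1, -0.0, 1.1]
gripper_width: 0.75
grasp_force: 0.0
```

```bash
python3 plan.py "349 283 3 109"; python3 - <<'E'
from h import *
from scipy.spatial.transform import Rotation as R
s=ctrl.observe(); w=viewer.grab_frame('wrist'); T=np.eye(4); T[:3,:3]=R.from_euler('xyz',s['tool_rot'],degrees=True).as_matrix(); T[:3,3]=s['position']; E=T@w['hand_eye']
P=world(w,E); m=((abs(P[...,2]-.022)<.004)&(np.hypot(P[...,0]-.349,P[...,1]-.283)<.05)).astype(np.uint8)
n,l,st,_=cv2.connectedComponentsWithStats(m); k=1+np.argmax(st[1:,4]); print(st[k],rect(P[l==k]),P[l==k].mean(0).round(4))
E
```

```text
now [347.9 282.  106.6] [-179.5   -0.3  108.8] w 0.75 F [-0.1 -0.   1.1] t 19.7 q [  2.  16. -52. 121.  16.  50. -41.]
[-0.5 -0.3 -0.2] [1.000e-02 2.300e-01 1.035e+01] rows 2.1 0.1
[ 265  185   48   65 2915] (array([351.8, 283.2]), array([38.3, 56. ]), 19.0) [0.351  0.2848 0.0233]
```

Emit:
servo_tool --pt "0 0 0 0 0.3 5 0.75" --pt "0 0 0 0 0.3 9 0.75" --pt "0 0 0 0 0.3 10.4 0.75" --pt "0 0 0 0 0.3 10.4 0.75" --pt "0 0 0 0 0.3 10.4 0.1" --pt "0 0 0 0 0.3 10.4 0.1" --pt "0 0 0 0 0.3 10.4 0.1" --pt "0 0 0 0 0.3 10.4 0.1" --pt "0 0 0 0 0.3 10.4 0.1" --pt "0 0 0 0 0.3 10.4 0.1" --pt "0 0 0 0 0.3 7 0.1" --pt "0 0 0 0 0.3 -4 0.1"

```text
time: 20.95
position: [0.3475, 0.2825, 0.086]
tool_rot: [-179.1, -0.3, 109.0]
force: [1.8, 0.9, -0.4]
gripper_width: 0.438
grasp_force: 30.8
```

```bash
python3 plan.py "420 300 160 140" "548 305 150 176.3" "548 305 90 176.3"
```

```text
now [347.5 282.5  86. ] [-179.1   -0.3  109. ] w 0.438 F [ 1.8  0.9 -0.4] t 20.95 q [  1.  19. -51. 122.  19.  48. -43.]
[ -0.8  -0.5 -31. ] [-0.68  7.32 -7.51] rows 2.1 3.6
[ -0.6  -0.7 -67.3] [-4.38 19.59 -6.71] rows 2.6 4.2
[ -0.6  -0.7 -67.3] [-4.41 19.68 -0.72] rows 1.2 0.0
```

Emit:
servo_tool --pt "0 0 -8 -0.2 2 -4 0.1" --pt "-0.8 -0.5 -31 -0.7 7.3 -7.5 0.1" --pt "-0.8 -0.5 -31 -0.7 7.3 -7.5 0.1" --pt "-0.8 -0.5 -31 -0.7 7.3 -7.5 0.1" --pt "-0.6 -0.7 -67 -4.4 19.6 -6.7 0.1" --pt "-0.6 -0.7 -67 -4.4 19.6 -6.7 0.1" --pt "-0.6 -0.7 -67 -4.4 19.6 -6.7 0.1" --pt "-0.6 -0.7 -67 -4.4 19.6 -6.7 0.1" --pt "-0.6 -0.7 -67 -4.4 19.6 -6.7 0.1" --pt "-0.6 -0.7 -67 -4.4 19.6 -6.7 0.1" --pt "-0.6 -0.7 -67 -4.4 19.6 -0.7 0.1" --pt "-0.6 -0.7 -67 -4.4 19.6 -0.7 0.1"

```text
time: 22.15
position: [0.546, 0.3038, 0.0879]
tool_rot: [-179.9, -0.0, 176.0]
force: [-0.2, -1.5, -1.8]
gripper_width: 0.436
grasp_force: 30.8
```

Emit:
servo_tool --pt "0 0 0 0 0 0 0.1" --pt "0 0 0 0 0 0 0.1"

```text
time: 22.35
position: [0.5492, 0.3071, 0.0931]
tool_rot: [179.8, 0.4, 176.0]
force: [0.2, -0.1, -0.1]
gripper_width: 0.439
grasp_force: 30.8
```

```bash
python3 plan.py "548 305 14 176.3"; python3 - <<'E'
from h import *
f=viewer.grab_frame('scene'); save('sc5',cv2.resize(f['frame'][80:230,250:470],None,fx=3,fy=3))
E
```

```text
now [549.2 307.1  93.1] [179.8   0.4 176. ] w 0.439 F [ 0.2 -0.1 -0.1] t 22.35 q [  7.  40. -58.  98.  37.  63.  24.]
[ 0.2  0.4 -0.3] [ 0.15 -0.26  7.91] rows 1.6 0.1
```

View pics/sc5.png

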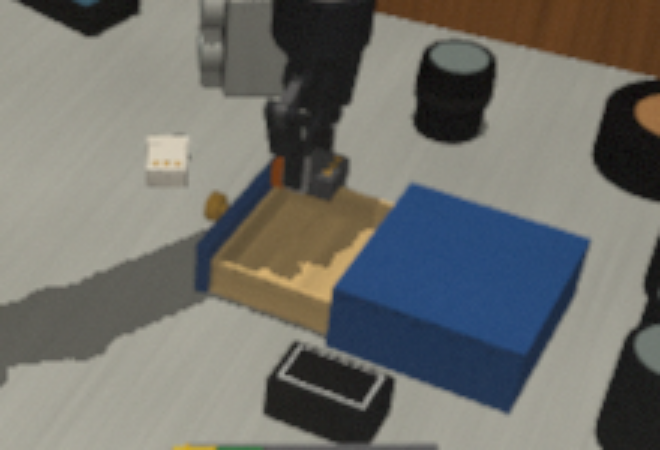

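The battery hangs level above the drawer (crop (325,170)), between its side walls.

Emit:
servo_tool --pt "0.2 0.4 -0.3 0.1 -0.3 4 0.1" --pt "0.2 0.4 -0.3 0.1 -0.3 7 0.1" --pt "0.2 0.4 -0.3 0.1 -0.3 7.9 0.1" --pt "0.2 0.4 -0.3 0.1 -0.3 7.9 0.1" --pt "0.2 0.4 -0.3 0.1 -0.3 7.9 0.1" --pt "0.2 0.4 -0.3 0.1 -0.3 7.9 0.65" --pt "0.2 0.4 -0.3 0.1 -0.3 7.9 0.65" --pt "0.2 0.4 -0.3 0.1 -0.3 7.9 0.65" --pt "0.2 0.4 -0.3 0.1 -0.3 6 0.65" --pt "0.2 0.4 -0.3 0.1 -0.3 1 0.65" --pt "0.2 0.4 -0.3 0.1 -0.3 -5 0.3" --pt "0.2 0.4 -0.3 0.1 -0.3 -5 0.3"

```text
time: 23.6
position: [0.5499, 0.3068, 0.1494]
tool_rot: [179.6, 0.4, 176.3]
force: [0.1, 0.7, 0.7]
gripper_width: 0.321
grasp_force: 0.0
```

```bash
python3 plan.py "450 312 150 176.3" "395 315 120 176.3"
```

```text
now [549.9 306.8 149.4] [179.6   0.4 176.3] w 0.321 F [0.1 0.7 0.7] t 23.6 q [  9.  36. -60.  95.  34.  68.  27.]
[0.4 0.4 0. ] [10.   -0.13 -0.13] rows 2.0 0.1
[0.4 0.4 0. ] [15.53 -0.2   2.84] rows 1.3 0.0
```

Emit:
servo_tool --pt "0.4 0.4 0 4 0 0 0" --pt "0.4 0.4 0 8 0 0 0" --pt "0.4 0.4 0 12 -0.2 0 0" --pt "0.4 0.4 0 12.4 -0.2 0 0" --pt "0.4 0.4 0 12.4 -0.2 0 0" --pt "0.4 0.4 0 12.4 -0.2 0 0" --pt "0.4 0.4 0 12.4 -0.2 0 0"

```text
time: 24.3
position: [0.4251, 0.3091, 0.1421]
tool_rot: [-179.6, -0.5, 176.2]
force: [-1.1, 0.9, -0.2]
gripper_width: 0.002
grasp_force: 0.0
```

```bash
python3 plan.py "430 313 18 176.3" "552 305 18 176.3"; python3 - <<'E'
from h import *
f=viewer.grab_frame('top'); P=world(f); save('top3',np.hstack([cv2.resize(f['frame'][100:320,100:330],None,fx=2.2,fy=2.2),cv2.resize(f['frame'][100:320,370:460],None,fx=2.2,fy=2.2)]))
def top(n,u,v,r,h,t):
    m=np.zeros((420,560),np.uint8); m[v-r:v+r,u-r:u+r]=np.abs(P[v-r:v+r,u-r:u+r,2]-h)<t
    _,l,st,_=cv2.connectedComponentsWithStats(m,connectivity=4); k=1+np.argmax(st[1:,4]); vv,uu=np.nonzero(l==k); print(n,len(vv),rect(rays(f,np.stack([uu,vv],1),h)))
top('front',157,232,40,.056,.004); top('bat',163,205,25,.032,.005); top('house',166,150,60,.062,.006)
E
```

```text
now [425.1 309.1 142.1] [-179.6   -0.5  176.2] w 0.002 F [-1.1  0.9 -0.2] t 24.3 q [ 11.  28. -66. 109.  29.  62.  20.]
[-0.4 -0.5 -0.1] [-0.57  0.5  12.4 ] rows 2.5 0.1
[-0.4 -0.5 -0.1] [-12.8    0.51  12.29] rows 2.4 0.0Traceback (most recent call last):
  File "<stdin>", line 6, in <module>
  File "<stdin>", line 5, in top
    return _wrapfunc(a, 'argmax', axis=axis, out=out, **kwds)
    return bound(*args, **kwds)
ValueError: attempt to get argmax of an empty sequence
```

View pics/top3.png

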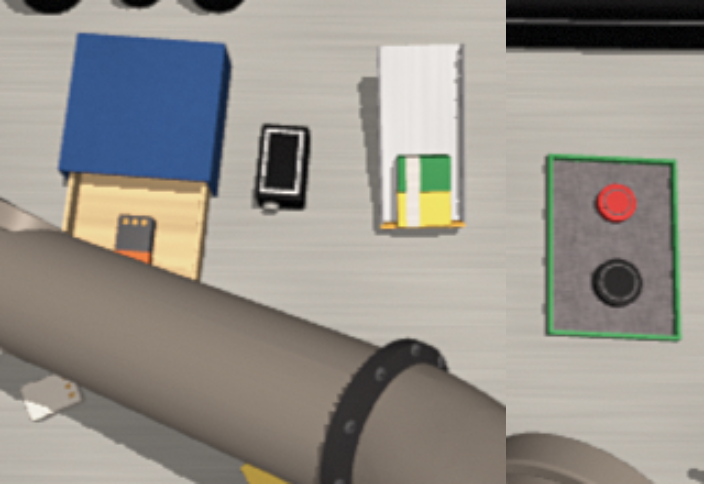

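All five are in place: battery flat in the drawer (133,238), both cartons at the stop (425,190), both caps in the tray. The drawer is still open. I'll lower the closed fingers in front of the pull.

Emit:
servo_tool --pt "0 0 0 -0.4 0.4 4 0" --pt "0 0 0 -0.4 0.4 8 0" --pt "0 0 0 -0.4 0.4 12.4 0" --pt "0 0 0 -0.4 0.4 12.4 0" --pt "0 0 0 -0.4 0.4 12.4 0"

```text
time: 24.85
position: [0.4268, 0.3126, 0.018]
tool_rot: [-179.6, -0.6, 176.3]
force: [-0.1, 1.7, 0.1]
gripper_width: -0.001
grasp_force: 0.0
```

```bash
python3 plan.py "440 312 18 176.3" "552 305 18 176.3"
```

```text
now [426.8 312.6  18. ] [-179.6   -0.6  176.3] w -0.001 F [-0.1  1.7  0.1] t 24.85 q [  3.  38. -56. 114.  40.  52.  11.]
[-0.4 -0.6 -0. ] [-1.32  0.03 -0.02] rows 0.3 0.1
[-0.4 -0.6 -0. ] [-12.54   0.06  -0.14] rows 2.2 0.0
```

Emit:
servo_tool --pt "0 0 0 -1 0 0 0" --pt "0 0 0 -2 0 0 0" --pt "0 0 0 -3 0 0 0" --pt "0 0 0 -4 0 0 0" --pt "0 0 0 -5 0 0 0" --pt "0 0 0 -6 0 0 0" --pt "0 0 0 -7 0 0 0" --pt "0 0 0 -8 0 0 0" --pt "0 0 0 -9 0 0 0" --pt "0 0 0 -10 0 0 0" --pt "0 0 0 -10.5 0 0 0" --pt "0 0 0 -11 0 0 0"

```text
time: 26.05
position: [0.5369, 0.3048, 0.0166]
tool_rot: [-179.6, -0.6, 176.3]
force: [-2.6, -0.6, 0.4]
gripper_width: -0.003
grasp_force: 0.9
```

```bash
python3 plan.py "558 304.5 18 176.3"; python3 - <<'E'
from h import *
f=viewer.grab_frame('scene'); save('sc6',cv2.resize(f['frame'][80:230,250:470],None,fx=3,fy=3))
E
```

```text
now [536.9 304.8  16.6] [-179.6   -0.6  176.3] w -0.003 F [-2.6 -0.6  0.4] t 26.05 q [  4.  44. -53. 101.  41.  57.  20.]
[-0.4 -0.6 -0. ] [-2.11  0.11 -0.16] rows 0.4 0.1
```

View pics/sc6.png

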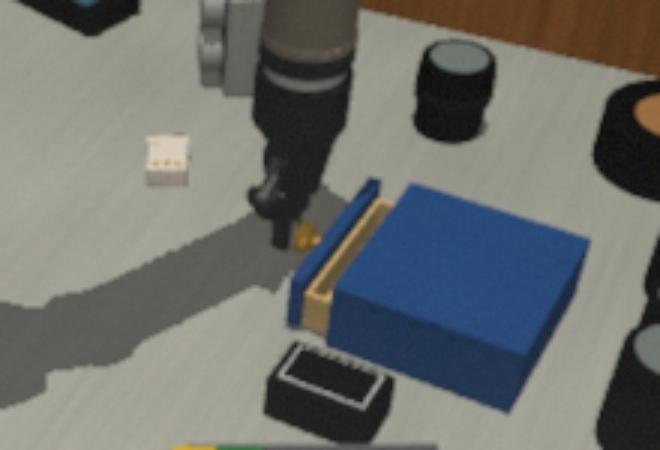

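The fingers push squarely on the pull (305,237). About 20 mm remains.

Emit:
servo_tool --pt "0 0 0 -0.5 0 0 0" --pt "0 0 0 -1 0 0 0" --pt "0 0 0 -1.4 0 0 0" --pt "0 0 0 -1.7 0 0 0" --pt "0 0 0 -1.9 0 0 0" --pt "0 0 0 -1.9 0 0 0"

```text
time: 26.7
position: [0.5561, 0.3038, 0.0165]
tool_rot: [-179.6, -0.5, 176.3]
force: [-0.2, 0.2, -0.6]
gripper_width: -0.003
grasp_force: 0.0
```

Emit:
servo_tool --pt "0 0 0 -0.2 0 0 0" --pt "0 0 0 -0.4 0 0 0" --pt "0 0 0 -0.4 0 0 0"

```text
time: 27.0
position: [0.5598, 0.3036, 0.0166]
tool_rot: [-179.6, -0.5, 176.3]
force: [-0.3, -0.7, 0.3]
gripper_width: 0.002
grasp_force: 0.3
```

```bash
python3 - <<'E'
from h import *
f=viewer.grab_frame('scene'); P=world(f); save('sc7',cv2.resize(f['frame'][80:230,250:470],None,fx=3,fy=3))
E
```

```text
(no output)
```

View pics/sc7.png

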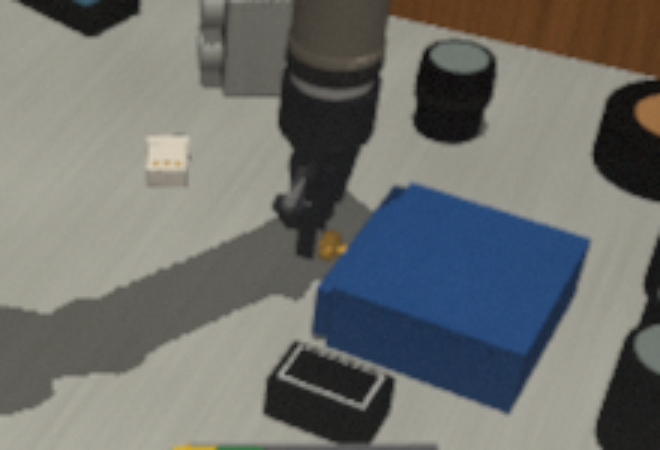

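The front is almost flush with the housing (325,290). I'll press on until the force rises.

Emit:
servo_tool --pt "0 0 0 -0.2 0 0 0" --pt "0 0 0 -0.3 0 0 0" --pt "0 0 0 -0.4 0 0 0" --pt "0 0 0 -0.4 0 0 0"

```text
time: 27.45
position: [0.5619, 0.3035, 0.0165]
tool_rot: [-179.5, -0.7, 176.3]
force: [-5.2, -0.4, 3.1]
gripper_width: 0.004
grasp_force: 2.5
```

Emit:
servo_tool --pt "0 0 0 -0.2 0 0 0" --pt "0 0 0 -0.4 0 0 0" --pt "0 0 0 -0.4 0 0 0"

```text
time: 27.75
position: [0.5619, 0.3034, 0.0165]
tool_rot: [-179.4, -1.0, 176.4]
force: [-13.6, -2.8, 10.0]
gripper_width: -0.0
grasp_force: 6.4
```

The tool stalls at x = 0.562 with 14 N, so the drawer is at its end stop. Now I'll back off and check.

Emit:
servo_tool --pt "0 0 0 3 0 0 0" --pt "0 0 0 7 0 0 0" --pt "0 0 0 10 0 -3 0" --pt "0 0 0 10 0 -8 0" --pt "0 0 0 10 0 -14 0" --pt "0 0 0 10 0 -14 0" --pt "0 0 0 10 0 -14 0" --pt "0 0 0 10 0 -14 0" --pt "0 0 0 10 0 -14 0"

```text
time: 28.65
position: [0.4685, 0.3093, 0.1555]
tool_rot: [-179.5, -0.7, 176.3]
force: [-0.6, -0.3, -0.5]
gripper_width: 0.001
grasp_force: 0.0
```

```bash
python3 - <<'E'
from h import *
f=viewer.grab_frame('top'); im=f['frame']; g=viewer.grab_frame('scene')['frame']
save('fin',np.vstack([np.hstack([cv2.resize(im[100:260,100:330],None,fx=2,fy=2),cv2.resize(im[100:260,370:460],None,fx=2,fy=2)]),cv2.resize(g[90:270,200:470],(640,270))[:270]]))
s=ctrl.observe(); print(s['time'],np.abs(s['joint_velocities']).max(),s['position'])
E
```

```text
28.75 0.40954490369324575 [0.46841749 0.30970647 0.15571783]
```

View pics/fin.png

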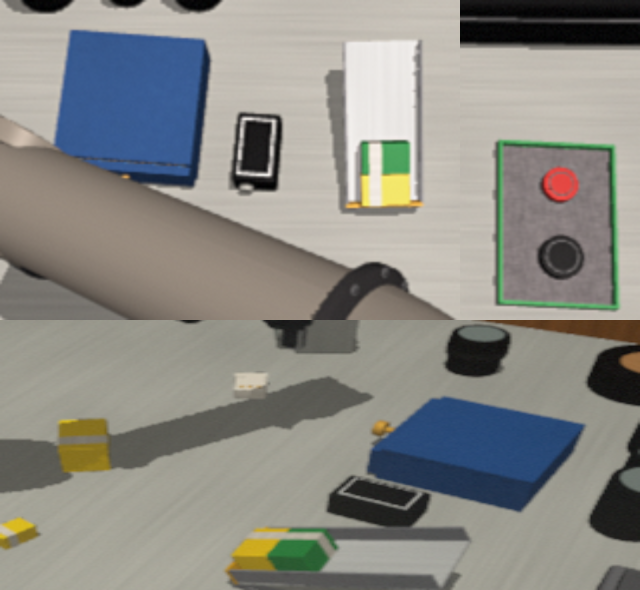

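The drawer is flush with its housing, the cartons are at the stop, the caps lie flat in the tray, the film back is untouched and the arm is clear. Handing in.

```bash
python3 -c "
from plant import order
print(order.sign_off())"
```

```text
the job is handed in; nothing more can be done
None
```

I put both cartons at the chute stop, both caps flat in the tray and the battery flat in the drawer, pushed the drawer shut, left the film back alone, and handed the job in at about 29 s; no verdict came back.

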